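# Open up the cookbook rack

## Robot

A 6-joint arm with a two-finger parallel gripper is mounted at the origin on the work surface. World frame = base frame: x ahead of the robot, y to its left, z up, the work surface at z = 0. Lengths are in m, angles in rad, forces in N, time in s.
With the tool pointing down it reaches from about 0.225 to 0.875 m from the base axis. Payload 3.4 kg.
Tool frame: the origin (TCP) lies between the finger pads; the fingertips stand 11 mm ahead of it and the grasp point (between the pads) lies 8 mm behind it; z points along the fingers, y is the line along which they close (so a half turn about z gives the same grasp; the last joint's range is limited). The gripper opens to 85 mm and grips with 20 to 120 N. Pads are 22 mm wide; open, the fingers measure 114 mm over their backs; the gripper's body (76 mm by 85 mm) begins 54 mm behind the grasp point. The pads swing forward as they close: fully open they stand 13 mm farther back than shut.
Start: joints at [-1.297, 0.276, 1.505, -0, 1.361, -0.121], TCP at [0.221, -0.531, 0.242] pointing down, gripper open.
Joint ranges: [-2.89, 2.89], [-0.75, 2.08], [0.22, 2.7], [-1.18, 4.32], [0.11, 2.71], [-2.7, 2.7]. Speed limits (rad/s): [2.57, 2.57, 3.14, 3.14, 3.14, 3.14].

## Interface

Orientations are given as a unit quaternion [w, x, y, z].
In Python, from rig import sensors, eyes, manip gives the robot as it stands.
- The arm moves only by the tool drive_tool, never from a script. Its argument "deltas" is a list of rows, each an object with "linear": the shift along the world's x, y, z in mm, a list of three; "twist": the turn about the world's z in degrees; "claw": the opening, from 0 (shut) to 1 (fully open). In form: [{"linear": [tx, ty, tz], "twist": twist, "claw": claw}, ...]. A call has 1 to 12 rows; each row is the pose to reach, as a shift and turn from the pose commanded when the call began; what a row does not reach only later rows make up. A row lasts 1/12 s, in which the tool goes at most 41.7 mm and 7.16 degrees, less where a joint would pass 70% of its speed; a pose out of reach is approached as far as the arm can. A call with a gripper value outside its range is refused whole. The fingers move at their own pace and stop on an object; "squeeze" is the grip in N (left out, the last holds). Time passes only in rows, so rows that repeat a pose let the fingers close. It gives the time, the measured TCP pose, the force, the opening and the grip force at its end, in the units of the state.
- sensors.get_state(): the state, without advancing time (a new reading comes with each control period).
- eyes.get_image(name): name is "side" or "top" or "wrist"; returns the picture (480x640x3 uint8, red, green, blue); there is no depth.
- eyes.camera_model(name): a dict with "intrinsics" (3x3 intrinsics, pixels), "R" (3x3) and "t" (3): a world point X has camera coordinates R X + t. Camera axes: x right, y down, z forward; pixel columns grow to the right and rows downward; lengths in m; the calibration is good to about 2 mm. The wrist camera is an equidistant fisheye: a pixel r from the principal point sees the ray r / f radians off the axis. A picture is of the moment at which its call begins: read the wrist's pose just before it. camera_model takes no time and is no camera call; for the wrist camera it gives the pose at the moment of the call.
- manip.sign_off(): hands the job in; it is judged then, once.
The state is a dict: "clock": time; "qpos": joint angles; "qd": joint speeds; "effort": joint torques, N m; "position": TCP position; "ee_rot": TCP orientation; "contact_force": force on the tool from outside, world axes, zero at the start; "moment": the same for the moment, N m; "width": finger opening in m; "gripper_force": force on a finger pad.
Only numpy, scipy, OpenCV 4.12 (cv2) and the standard library are available. Lean on these libraries where they do the work, as an engineer would, in place of code of your own. Each camera call takes 0.05 s, during which the arm holds its last target. There are 200 camera calls.

## Task

The wide recipe box is to go into the ratchet cookbook rack, so make room for it: with a fingertip in the channel of the sliding jaw press down its black release key, and while it is held down push the jaw away from the books along its bar, fully back to the wooden end stop. Then take the finger out so that the key springs up. Do it by pressing and pushing alone: lift nothing, and leave the books and everything else where they stand.

Things in the scene. Friction and masses are not known exactly. Their poses are not given: they have to be found in the camera images.
- rack: Cookbook rack fixed to the worktop, 397 x 140 mm: toothed steel bar between wooden rails (tops 34 mm up), fixed wooden end plate 142 mm high at its -y end with two small books (tops up to 139 mm up) by it, wooden end stop 62 mm high, 20 mm thick, at its +y end. Origin: on the worktop under the bar. y axis: along the bar from the end plate to the end stop; z up.
- jaw (a joint): Slide of the aluminium jaw along the rack's +y, m: 0 nearest the books, 0.160 fully back at the end stop. Block 110 mm wide with two walls across the bar: front plate (book side, top 126 mm up) and stop-side wall (12 mm thick, top 116 mm up), 50 mm apart; the channel between is open above and at its sides. Key up: locked against +y (8 mm teeth). Key down: slides with 1 to 3 N, stays where left.
- release (a joint): How far the black release key is pressed, m: 0 = up, 0.010 = fully down. Spring: 3 N when up, 6 N when fully down. The ratchet is free from 0.006 on. It springs back up when let go and locks the jaw again.
- release_top (a point): Centre of the top of the release key: flat black ribbed pad 62 mm across the bar by 40 mm along it, in the middle of the jaw's channel, pressed straight down; 85 mm above the worktop when up, 75 mm when fully down (3 mm above the channel floor). It travels with the jaw.
- wall_face (a point): Middle of the top edge of the channel face of the stop-side wall, 25 mm from the key's centre along the rack's +y, 116 mm above the worktop. This is the face to push, towards +y: 110 mm wide across the bar, it reaches down to the channel floor 72 mm above the worktop.
- book_a: Small standing book 28 mm thick, 125 mm deep, 105 mm high, on the rack next to the fixed end plate; leave it. Origin: centre of its underside.
- book_b: Small standing book 24 mm thick, 120 mm deep, 98 mm high, on the rack beside the first; leave it. Origin: centre of its underside.
- mug: White mug, 76 mm wide, 90 mm high, near the rack; leave it. Origin: centre of its underside.
- pepper_mill: Dark wooden pepper mill, 52 mm wide, 132 mm high, near the rack; leave it. Origin: centre of its underside.
- jam_jar: Jam jar, 64 mm wide, 85 mm high, near the rack; leave it. Origin: centre of its underside.
- spice_jar: Spice jar, 42 mm wide, 75 mm high, near the rack; leave it. Origin: centre of its underside.
- recipe_box: Closed wooden recipe box, 134 x 174 mm, 80 mm high, on the worktop to the left; it waits there, leave it. Origin: centre of its underside.
- bowl: Blue bowl, 160 mm wide, 65 mm high, on the worktop to the right; leave it. Origin: centre of its underside.

How it is judged:
By the outcome, as a careful person would: the job done as asked, in the order asked, and still so for the second after the job is handed in, with the robot touching nothing.
It also fails if it takes over 40 s, if anything falls off the work surface, if the arm or the gripper's body presses on something with over 40 N, if the wrist force passes 120 N, or if a joint passes its speed limit or range.

## Working session

There is one attempt and no reset: what is moved stays moved. The work goes in short steps, Python scripts to look and compute and a tool call to move; the robot and the scene stay as the last step left them, time stands still between calls to the robot, and variables do not carry over. Pictures are saved under pics/ and viewed, at most 10 in all, crops included, and the job is handed in when it is done.

Besides the shell and the picture viewer there is one more tool, called after "Request:" as name(argument=value, ...) on one line, values as JSON. drive_tool: Moves the arm, as the interface text tells. Its arguments: {"type":"object","properties":{"deltas":{"type":"array","items":{"type":"object","properties":{"linear":{"type":"array","items":{"type":"number"}},"twist":{"type":"number"},"claw":{"type":"number"}}}},"squeeze":{"type":"number"}},"required":["deltas"]}

```bash
mkdir -p pics
python3 - <<'E'
from rig import sensors, eyes
import cv2, numpy as np
s=sensors.get_state(); print({k:np.round(v,3).tolist() for k,v in s.items()})
for n in ("top","side"):
    cv2.imwrite(f"pics/{n}0.png",eyes.get_image(n)[:,:,::-1])
    m=eyes.camera_model(n); print(n,{k:np.round(v,4).tolist() for k,v in m.items() if k!='name'})
E
```

```text
{'clock': 0.0, 'qpos': [-1.297, 0.277, 1.506, -0.0, 1.361, -0.121], 'qd': [0.0, -0.002, -0.001, -0.0, 0.001, -0.0], 'effort': [0.002, -41.677, -24.58, -0.0, 0.011, 0.0], 'position': [0.221, -0.53, 0.241], 'ee_rot': [-0.001, 0.981, 0.196, -0.0], 'contact_force': [-0.153, -0.602, -0.326], 'moment': [-0.017, -0.013, 0.046], 'gripper_force': 0.0, 'width': 0.085}
top {'intrinsics': [[526.431, 0.0, 319.7105], [0.0, 526.431, 239.9039], [0.0, 0.0, 1.0]], 'R': [[0.0186, -0.9998, 0.0094], [-0.9825, -0.02, -0.185], [0.1852, -0.0058, -0.9827]], 't': [-0.0683, 0.5517, 1.3996]}
side {'intrinsics': [[491.8726, 0.0, 325.1215], [0.0, 491.8726, 238.355], [0.0, 0.0, 1.0]], 'R': [[-0.902, -0.4311, 0.0259], [-0.2455, 0.4626, -0.8519], [0.3552, -0.7747, -0.5231]], 't': [0.5155, 0.2349, 1.1769]}
```

View pics/top0.png

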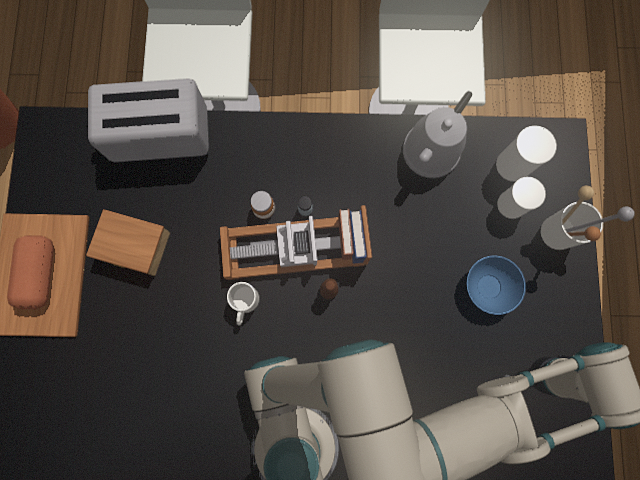

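View pics/side0.png

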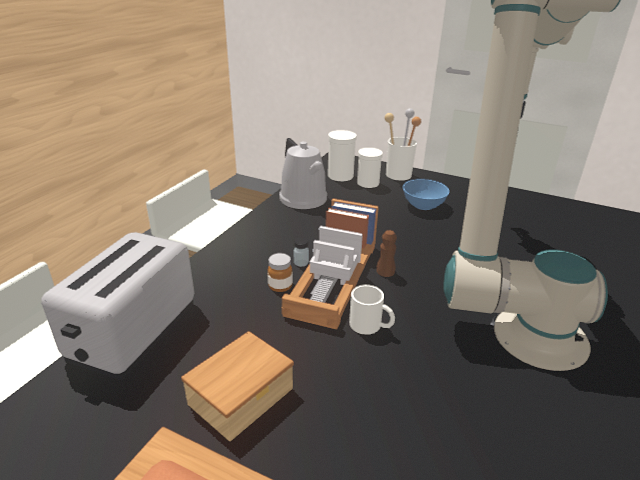

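The top view shows the rack at about (222–370, 205–280), with the books on the right, the end stop on the left and the jaw with its black key near (301,241). I'll enlarge that area.

Run:
```python
import cv2
i=cv2.imread("pics/top0.png")[185:305,215:375]
cv2.imwrite("pics/top0c.png",cv2.resize(i,None,fx=5,fy=5,interpolation=cv2.INTER_CUBIC))
```

```text
(no output)
```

View pics/top0c.png

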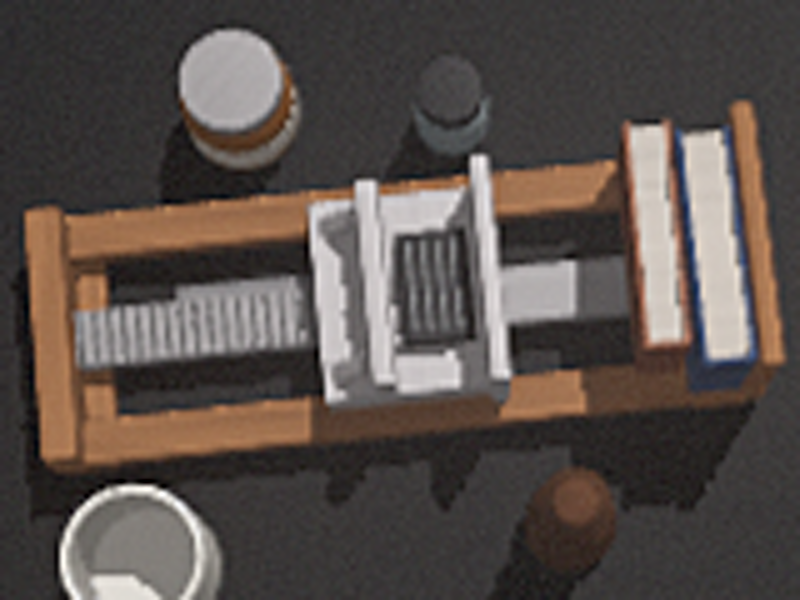

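The crop shows the key centred at about (435,287), the stop-side wall's channel edge from (378,182) to (395,383), the front plate from (480,157) to (500,377), and the end stop top from (45,208) to (60,463).

```bash
cat > h.py <<'E'
import numpy as np
from rig import eyes
def ray(name,px,z,m=None):
    m=m or eyes.camera_model(name); K,R,t=(np.array(m[k]) for k in("intrinsics","R","t"))
    d=np.linalg.inv(K)@[px[0],px[1],1]
    if name=="wrist":
        r=np.hypot(d[0],d[1]); d=np.array([d[0]/r*np.sin(r),d[1]/r*np.sin(r),np.cos(r)])
    d=R.T@d; c=-R.T@t
    return c+d*(z-c[2])/d[2]
E
python3 - <<'E'
from h import *
P=dict(key=(435,287,.085),wf1=(378,182,.116),wf2=(395,383,.116),fp1=(480,157,.126),fp2=(500,377,.126),es1=(45,208,.062),es2=(60,463,.062),esin1=(64,208,.062),esin2=(79,460,.062),ep1=(741,103,.142),ep2=(773,362,.142),jawback1=(310,205,.08),mill=(575,495,.132),mug=(130,545,.09),jam=(231,80,.085),spice=(450,90,.075))
for k,(u,v,z) in P.items(): print(k,np.round(ray("top",(215+u/5-.4,185+v/5-.4),z)*1000,1))
E
```

```text
key [540.   -8.8  85. ]
wf1 [590.2  21.9 116. ]
wf2 [482.9   9.9 116. ]
fp1 [602.6 -31.9 126. ]
fp2 [485.7 -44.9 126. ]
es1 [584.  207.1  62. ]
es2 [443.6 191.7  62. ]
esin1 [584.2 196.7  62. ]
esin2 [445.4 181.5  62. ]
ep1 [ 630.7 -168.1  142. ]
ep2 [ 493.9 -185.   142. ]
jawback1 [584.8  60.3  80. ]
mill [424.4 -84.5 132. ]
mug [397.9 147.9  90. ]
jam [652.5 105.4  85. ]
spice [652. -14.  75.]
```

Request:
drive_tool(deltas=[{"linear": [10, 16, 0], "twist": 4, "claw": 0}, {"linear": [30, 50, -2], "twist": 10, "claw": 0}, {"linear": [51, 84, -4], "twist": 17, "claw": 0}, {"linear": [72, 118, -8], "twist": 24, "claw": 0}, {"linear": [93, 152, -12], "twist": 31, "claw": 0}, {"linear": [114, 186, -16], "twist": 37, "claw": 0}, {"linear": [135, 220, -20], "twist": 43, "claw": 0}, {"linear": [156, 255, -22], "twist": 49, "claw": 0}, {"linear": [177, 290, -24], "twist": 55, "claw": 0}, {"linear": [198, 325, -28], "twist": 61, "claw": 0}, {"linear": [219, 360, -32], "twist": 66, "claw": 0}, {"linear": [240, 394, -36], "twist": 70, "claw": 0}], squeeze=40)

```text
clock: 1.1
position: [0.4615, -0.1347, 0.206]
ee_rot: [-0.0, 0.689, 0.725, -0.0]
contact_force: [0.6, -1.0, 1.1]
width: 0.0001
gripper_force: 0.0
```

Request:
drive_tool(deltas=[{"linear": [21, 34, -1], "twist": 2, "claw": 0}, {"linear": [42, 68, -2], "twist": 4, "claw": 0}, {"linear": [60, 98, -3], "twist": 4.4, "claw": 0}, {"linear": [72, 117, -4], "twist": 4.4, "claw": 0}, {"linear": [78, 126, -4], "twist": 4.4, "claw": 0}, {"linear": [79, 128, -4], "twist": 4.4, "claw": 0}, {"linear": [79, 128, -4], "twist": 4.4, "claw": 0}, {"linear": [79, 128, -4], "twist": 4.4, "claw": 0}])

```text
clock: 1.77
position: [0.5394, -0.0099, 0.2022]
ee_rot: [-0.0, 0.663, 0.749, -0.001]
contact_force: [0.1, -1.4, -0.5]
width: 0.0002
gripper_force: 0.0
```

Run:
```python
from rig import sensors, eyes
import cv2, numpy as np, json
m=eyes.camera_model("wrist"); json.dump({k:np.array(v).tolist() for k,v in m.items() if k in("intrinsics","R","t")},open("w1.json","w"))
i=eyes.get_image("wrist"); cv2.imwrite("pics/w1.png",i[:,:,::-1])
s=sensors.get_state(); print({k:np.round(v,4).tolist() for k,v in s.items()})
```

```text
{'clock': 1.8167, 'qpos': [-0.1473, 0.2491, 1.6456, -0.0008, 1.2475, -0.2681], 'qd': [-0.0067, -0.0049, -0.0011, 0.004, -0.0025, 0.0027], 'effort': [0.4691, -38.6059, -23.4679, 0.0304, -0.0077, -0.0024], 'position': [0.5393, -0.0101, 0.2023], 'ee_rot': [-0.0, 0.663, 0.7486, -0.0005], 'contact_force': [-0.4367, 0.3239, -0.2688], 'moment': [-0.0051, 0.0157, -0.0446], 'gripper_force': 0.0, 'width': 0.0002}
```

View pics/w1.png

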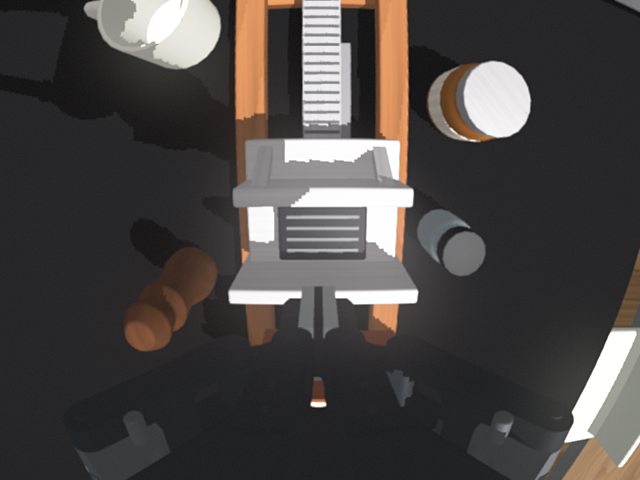

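The wrist view shows the jaw squared up in front of the shut fingers. The wall's channel edge is at row 206 (u 233–412), the key's front edge at row 259 (u 280–366), and the front plate's channel edge at row 291.

Run:
```python
from h import *
import json
m=json.load(open("w1.json"))
c,s=np.cos(np.radians(7)),np.sin(np.radians(7)); A=np.array([[c,s],[-s,c]])
T=np.array([539.3,-10.1])
for k,u,v,z in [("wfL",233,206,.116),("wfR",412,206,.116),("keyL",280,259,.085),("keyR",366,259,.085),("fpL",230,291,.126),("fpR",417,291,.126),("barL",303,60,.04),("barR",340,60,.04)]:
    p=ray("wrist",(u,v),z,m)*1000; print(k,p.round(1),"rack-frame offset from TCP",(A@(p[:2]-T)).round(1))
```

```text
wfL [485.3  11.4 116. ] rack-frame offset from TCP [-51.   27.9]
wfR [593.3  24.8 116. ] rack-frame offset from TCP [57.9 28.1]
keyL [515.1 -30.   85. ] rack-frame offset from TCP [-26.4 -16.9]
keyR [576.  -22.6  85. ] rack-frame offset from TCP [ 34.9 -16.8]
fpL [488.4 -40.4 126. ] rack-frame offset from TCP [-54.3 -23.8]
fpR [604.5 -26.2 126. ] rack-frame offset from TCP [ 62.7 -23.9]
barL [512.5 117.   40. ] rack-frame offset from TCP [-11.1 129.5]
barR [541.  120.6  40. ] rack-frame offset from TCP [ 17.6 129.6]
```

Request:
drive_tool(deltas=[{"linear": [2, 3, -8], "twist": 0, "claw": 0}, {"linear": [3, 5, -25], "twist": 0, "claw": 0}, {"linear": [3.4, 5.4, -45], "twist": 0, "claw": 0}, {"linear": [3.4, 5.4, -65], "twist": 0, "claw": 0}, {"linear": [3.4, 5.4, -80], "twist": 0, "claw": 0}, {"linear": [3.4, 5.4, -92], "twist": 0, "claw": 0}, {"linear": [3.4, 5.4, -99], "twist": 0, "claw": 0}, {"linear": [3.4, 5.4, -101], "twist": 0, "claw": 0}, {"linear": [3.4, 5.4, -101], "twist": 0, "claw": 0}, {"linear": [3.4, 5.4, -101], "twist": 0, "claw": 0}])

```text
clock: 2.65
position: [0.544, -0.0038, 0.1019]
ee_rot: [0.001, 0.663, 0.749, 0.0]
contact_force: [1.1, -0.7, -0.4]
width: -0.0001
gripper_force: 0.0
```

Request:
drive_tool(deltas=[{"linear": [0, 0, -2], "twist": 0, "claw": 0}, {"linear": [0, 0, -4], "twist": 0, "claw": 0}, {"linear": [0, 0, -6], "twist": 0, "claw": 0}, {"linear": [0, 0, -8], "twist": 0, "claw": 0}, {"linear": [0, 0, -8], "twist": 0, "claw": 0}, {"linear": [0, 0, -8], "twist": 0, "claw": 0}])

```text
clock: 3.15
position: [0.544, -0.0034, 0.0937]
ee_rot: [0.0, 0.662, 0.749, 0.0]
contact_force: [-0.9, -0.2, 2.8]
width: 0.0
gripper_force: 1.7
```

Request:
drive_tool(deltas=[{"linear": [0, 0, -2], "twist": 0, "claw": 0}, {"linear": [0, 0, -4], "twist": 0, "claw": 0}, {"linear": [0, 0, -6], "twist": 0, "claw": 0}, {"linear": [0, 0, -6], "twist": 0, "claw": 0}, {"linear": [0, 0, -6], "twist": 0, "claw": 0}])

```text
clock: 3.57
position: [0.544, -0.0034, 0.0875]
ee_rot: [0.0, 0.662, 0.749, 0.0]
contact_force: [0.2, -0.2, 5.5]
width: 0.0002
gripper_force: 2.6
```

Run:
```python
from rig import sensors, eyes
import cv2, numpy as np
i=eyes.get_image("wrist"); cv2.imwrite("pics/w2.png",i[:,:,::-1])
s=sensors.get_state(); print({k:np.round(s[k],4).tolist() for k in("clock","position","contact_force","moment")})
```

```text
{'clock': 3.6167, 'position': [0.544, -0.0034, 0.0875], 'contact_force': [-0.2854, -0.2144, 5.2897], 'moment': [0.0552, 0.008, 0.0078]}
```

View pics/w2.png

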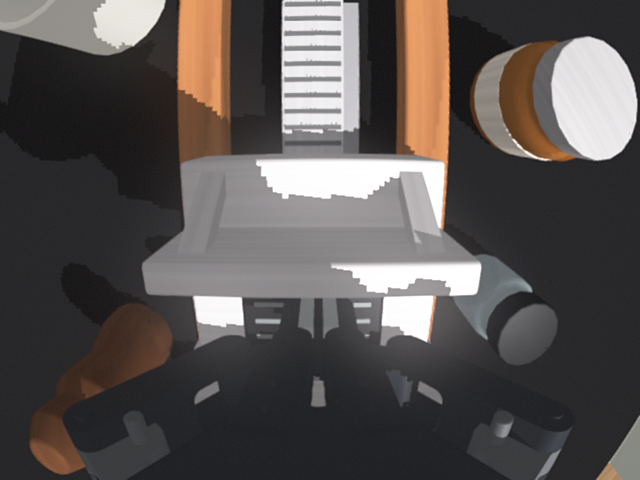

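The fingertips are on the key between the two walls, and it is about 8 mm down at 5.4 N. Now I'll push along the bar.

Request:
drive_tool(deltas=[{"linear": [-0.5, 4, 0], "twist": 0, "claw": 0}, {"linear": [-1, 8, 0], "twist": 0, "claw": 0}, {"linear": [-1.5, 12, 0], "twist": 0, "claw": 0}, {"linear": [-2, 16, 0], "twist": 0, "claw": 0}, {"linear": [-2.5, 20, 0], "twist": 0, "claw": 0}, {"linear": [-3.2, 26, 0], "twist": 0, "claw": 0}, {"linear": [-3.9, 32, 0], "twist": 0, "claw": 0}, {"linear": [-4.7, 38, 0], "twist": 0, "claw": 0}, {"linear": [-5.4, 44, 0], "twist": 0, "claw": 0}, {"linear": [-6.1, 50, 0], "twist": 0, "claw": 0}, {"linear": [-6.6, 54, 0], "twist": 0, "claw": 0}, {"linear": [-6.6, 54, 0], "twist": 0, "claw": 0}])

```text
clock: 4.62
position: [0.5371, 0.0513, 0.0875]
ee_rot: [0.0, 0.662, 0.749, 0.0]
contact_force: [-1.1, -0.2, 4.6]
width: 0.0
gripper_force: 2.6
```

Request:
drive_tool(deltas=[{"linear": [-0.6, 5, 0], "twist": 0, "claw": 0}, {"linear": [-1.2, 10, 0], "twist": 0, "claw": 0}, {"linear": [-1.8, 15, 0], "twist": 0, "claw": 0}, {"linear": [-2.5, 20, 0], "twist": 0, "claw": 0}, {"linear": [-3.1, 25, 0], "twist": 0, "claw": 0}, {"linear": [-3.7, 30, 0], "twist": 0, "claw": 0}, {"linear": [-4.3, 35, 0], "twist": 0, "claw": 0}, {"linear": [-4.9, 40, 0], "twist": 0, "claw": 0}, {"linear": [-5.5, 45, 0], "twist": 0, "claw": 0}])

```text
clock: 5.37
position: [0.5316, 0.0953, 0.0875]
ee_rot: [0.0, 0.662, 0.749, -0.0]
contact_force: [0.3, -1.1, 6.2]
width: 0.0001
gripper_force: 2.6
```

Run:
```python
from rig import sensors, eyes
import cv2, numpy as np
i=eyes.get_image("wrist"); cv2.imwrite("pics/w3.png",i[:,:,::-1])
s=sensors.get_state(); print({k:np.round(s[k],4).tolist() for k in("clock","position","contact_force","moment")})
```

```text
{'clock': 5.4167, 'position': [0.5315, 0.0964, 0.0875], 'contact_force': [0.0173, 0.417, 4.7441], 'moment': [-0.0028, -0.0301, 0.0119]}
```

View pics/w3.png

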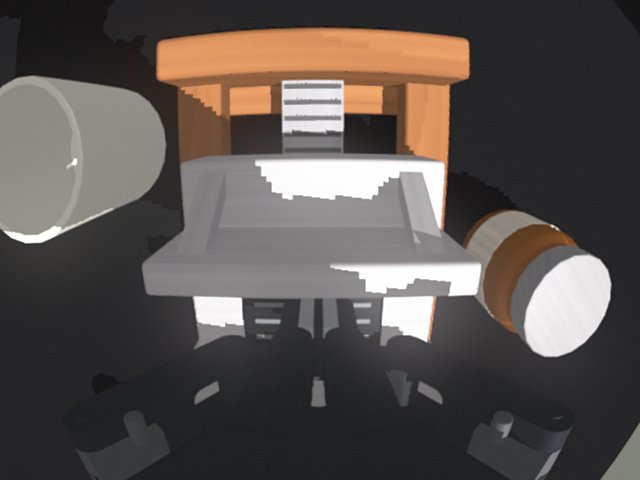

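The picture is unchanged relative to the jaw (wall edge still at row 295), so the jaw has travelled about 100 mm with the finger. The end stop now shows at rows 40–80, roughly 35 mm away.

Request:
drive_tool(deltas=[{"linear": [-0.6, 5, 0], "twist": 0, "claw": 0}, {"linear": [-1.2, 10, 0], "twist": 0, "claw": 0}, {"linear": [-1.8, 15, 0], "twist": 0, "claw": 0}, {"linear": [-2.5, 20, 0], "twist": 0, "claw": 0}, {"linear": [-3.1, 25, 0], "twist": 0, "claw": 0}, {"linear": [-3.4, 28, 0], "twist": 0, "claw": 0}, {"linear": [-3.7, 30, 0], "twist": 0, "claw": 0}, {"linear": [-3.7, 30, 0], "twist": 0, "claw": 0}])

```text
clock: 6.08
position: [0.5278, 0.1259, 0.0875]
ee_rot: [0.0, 0.662, 0.749, 0.0]
contact_force: [-1.3, 0.6, 5.4]
width: 0.0002
gripper_force: 2.6
```

Request:
drive_tool(deltas=[{"linear": [-0.2, 2, 0], "twist": 0, "claw": 0}, {"linear": [-0.5, 4, 0], "twist": 0, "claw": 0}, {"linear": [-0.7, 6, 0], "twist": 0, "claw": 0}, {"linear": [-1, 8, 0], "twist": 0, "claw": 0}, {"linear": [-1, 8, 0], "twist": 0, "claw": 0}])

```text
clock: 6.5
position: [0.527, 0.1329, 0.0875]
ee_rot: [0.001, 0.662, 0.749, -0.001]
contact_force: [0.4, -3.2, 4.8]
width: 0.0002
gripper_force: 2.6
```

Request:
drive_tool(deltas=[{"linear": [-0.2, 2, 0], "twist": 0, "claw": 0}, {"linear": [-0.5, 4, 0], "twist": 0, "claw": 0}, {"linear": [-0.7, 6, 0], "twist": 0, "claw": 0}, {"linear": [-1, 8, 0], "twist": 0, "claw": 0}, {"linear": [-1, 8, 0], "twist": 0, "claw": 0}])

```text
clock: 6.92
position: [0.5261, 0.1407, 0.0875]
ee_rot: [0.001, 0.662, 0.749, -0.0]
contact_force: [1.2, -3.3, 5.6]
width: 0.0
gripper_force: 2.6
```

Request:
drive_tool(deltas=[{"linear": [-0.1, 1, 0], "twist": 0, "claw": 0}, {"linear": [-0.2, 2, 0], "twist": 0, "claw": 0}, {"linear": [-0.4, 3, 0], "twist": 0, "claw": 0}, {"linear": [-0.5, 4, 0], "twist": 0, "claw": 0}, {"linear": [-0.5, 4, 0], "twist": 0, "claw": 0}])

```text
clock: 7.33
position: [0.5261, 0.1413, 0.0876]
ee_rot: [0.003, 0.661, 0.75, -0.003]
contact_force: [1.4, -13.2, 6.0]
width: 0.0
gripper_force: 2.6
```

The push force has risen to 13 N, so the jaw is against the stop. I'll ease the push, lift straight up off the key, then leave the wall and rise clear.

Request:
drive_tool(deltas=[{"linear": [0.2, -1, 0], "twist": 0, "claw": 0}, {"linear": [0.3, -2, 0], "twist": 0, "claw": 0}, {"linear": [0.3, -2, 3], "twist": 0, "claw": 0}, {"linear": [0.3, -2, 7], "twist": 0, "claw": 0}, {"linear": [0.3, -2, 12], "twist": 0, "claw": 0}, {"linear": [0.3, -2, 15], "twist": 0, "claw": 0}, {"linear": [0.3, -2, 15], "twist": 0, "claw": 0}])

```text
clock: 7.92
position: [0.525, 0.1421, 0.1019]
ee_rot: [0.0, 0.662, 0.749, -0.002]
contact_force: [0.3, -4.3, 1.6]
width: 0.0002
gripper_force: 3.1
```

Request:
drive_tool(deltas=[{"linear": [0.5, -5, 0], "twist": 0, "claw": 0}, {"linear": [1, -10, 2], "twist": 0, "claw": 0}, {"linear": [1.3, -12, 10], "twist": 0, "claw": 0}, {"linear": [1.3, -12, 25], "twist": 0, "claw": 0}, {"linear": [1.3, -12, 45], "twist": 0, "claw": 0}, {"linear": [1.3, -12, 70], "twist": 0, "claw": 0}, {"linear": [1.3, -12, 90], "twist": 0, "claw": 0}, {"linear": [1.3, -12, 100], "twist": 0, "claw": 0}, {"linear": [1.3, -12, 100], "twist": 0, "claw": 0}, {"linear": [1.3, -12, 100], "twist": 0, "claw": 0}])

```text
clock: 8.75
position: [0.5267, 0.1317, 0.2024]
ee_rot: [0.0, 0.663, 0.749, 0.0]
contact_force: [0.2, -0.1, -0.3]
width: 0.0001
gripper_force: 0.0
```

Run:
```python
from rig import sensors, eyes
import cv2, numpy as np, json
m=eyes.camera_model("wrist"); json.dump({k:np.array(v).tolist() for k,v in m.items() if k in("intrinsics","R","t")},open("w4.json","w"))
i=eyes.get_image("wrist"); cv2.imwrite("pics/w4.png",i[:,:,::-1])
s=sensors.get_state(); print({k:np.round(s[k],4).tolist() for k in("clock","position","contact_force","moment")})
i=eyes.get_image("side")[170:340,230:430,::-1]; cv2.imwrite("pics/s4.png",cv2.resize(i,None,fx=3.5,fy=3.5,interpolation=cv2.INTER_CUBIC))
```

```text
{'clock': 8.8, 'position': [0.5261, 0.1316, 0.2014], 'contact_force': [-0.9576, 0.7783, -1.2227], 'moment': [-0.0007, 0.0049, 0.0271]}
```

View pics/w4.png

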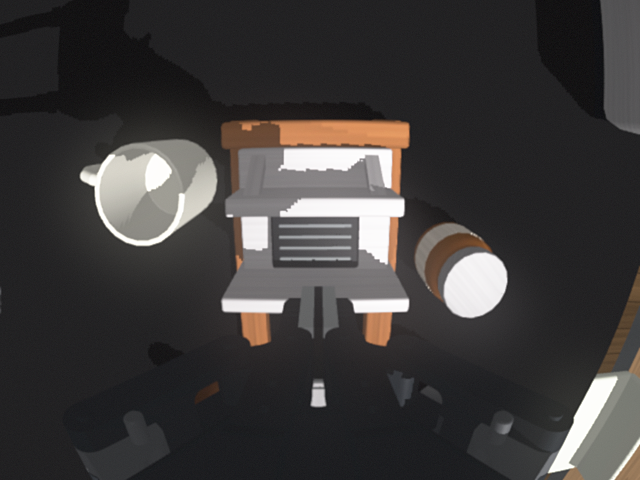

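View pics/s4.png

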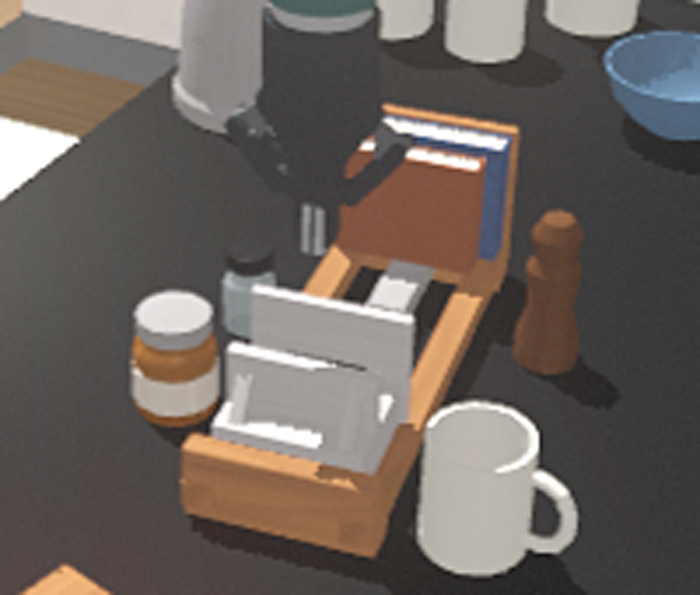

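Run:
```python
from h import *
import json
m=json.load(open("w4.json"))
c,s=np.cos(np.radians(7)),np.sin(np.radians(7)); A=np.array([[c,s],[-s,c]])
T=np.array([539.3,-10.1])
for k,u,v,z in [("wf",315,215,.116),("keyL",272,266,.085),("keyR",358,266,.085),("stopnear",315,148,.062),("jawback.062",315,150,.062),("jawback.075",315,150,.075)]:
    p=ray("wrist",(u,v),z,m)*1000; print(k,p.round(1),(A@(p[:2]-T)).round(1))
print(eyes.camera_model("top")["t"][:1]); import cv2
i=eyes.get_image("top")[185:305,215:375,::-1]; cv2.imwrite("pics/t5.png",cv2.resize(i,None,fx=5,fy=5,interpolation=cv2.INTER_CUBIC))
```

```text
wf [522.9 153.3 116. ] [  3.6 164.2]
keyL [497.4 105.6  85. ] [-27.5 119.9]
keyR [558.6 113.2  85. ] [ 34.2 120. ]
stopnear [517.9 191.   62. ] [  3.3 202.2]
jawback.062 [518.1 189.5  62. ] [  3.3 200.7]
jawback.075 [518.1 190.1  75. ] [  3.4 201.3]
[-0.06830751]
```

View pics/t5.png

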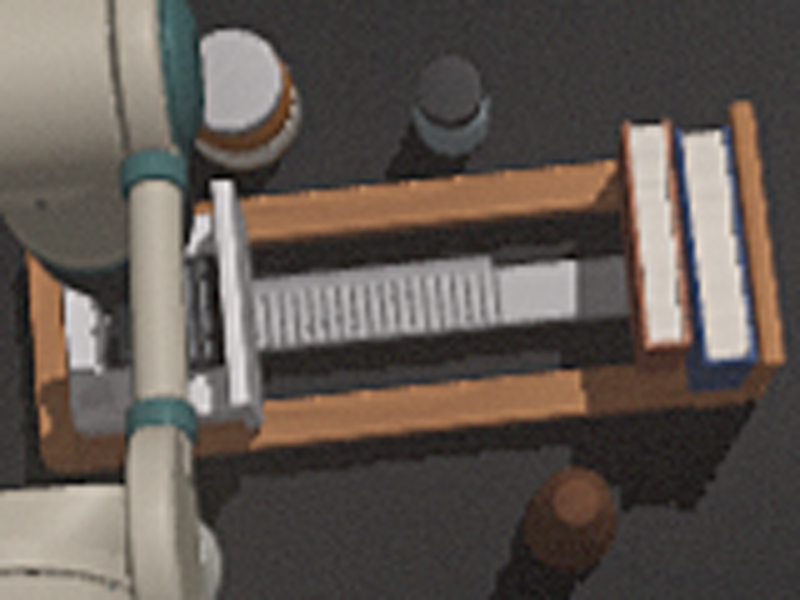

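The jaw's back edge sits flush on the end stop (crop x≈68), the key is up, and the books and jars have not moved. Handing in.

```bash
python3 -c "
from rig import manip; print(manip.sign_off())"
```

```text
the job is handed in; nothing more can be done
None
```

The jaw was pushed about 136 mm with the key held down and now sits fully back against the end stop; the key is up again, nothing else that I could see had moved, and the job is handed in with about 9 s of the 40 s used.

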